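# Push a jammed vial out of a centrifuge adapter sleeve

## Robot

A 7-joint arm with a two-finger parallel gripper is mounted at the origin on the work surface. World frame = base frame: x ahead of the robot, y to its left, z up, the work surface at z = 0. Lengths are in m, angles in degrees, forces in N, time in s.
With the tool pointing down it reaches from about 0.4 to 0.925 m from the base axis. Payload 4.1 kg.
Tool frame: the origin (TCP) lies midway between the tips of the shut fingers; the grasp point (between the pads) lies 19 mm behind it; x points along the fingers, y is the direction in which the jaws open and shut, and the axes are right-handed (so a half turn about x gives the same grasp; the last joint's range is limited). The gripper opens to 85 mm and grips with 20 to 120 N. Pads are 22 mm wide; open, the fingers measure 114 mm over their backs; the gripper's body (76 mm by 85 mm) begins 54 mm behind the grasp point. The pads swing forward as they close: fully open they stand 13 mm farther back than shut.
Start: joints at [-80.672, 22.827, 2.584, 88.041, -1.071, 69.15, -2.905], TCP at [0.168, 0.628, 0.231] pointing down, gripper open.
Joint ranges: [-161.44, 161.44], [-28.35, 127.94], [-78.24, 83.42], [0, 140.83], [-78.03, 258.03], [13.02, 114.36], [-168.23, 168.23]. Speed limits (degrees/s): [147.25, 147.25, 180, 180, 180, 180, 180].

## Interface

Orientations are given as a 3x3 rotation matrix whose columns are the frame's x, y, z axes.
In Python, from station import get_state, imaging, manip, spotter gives the robot as it stands.
- The arm moves only by the tool servo_tool, never from a script. Its argument "deltas" is a list of rows, each an object of numbers: "dx", "dy", "dz": the shift along the tool's x, y, z in mm; "roll": the turn about the tool's x in rad; "hand": the opening, from 0 (shut) to 1 (fully open). In form: [{"dx": .., "dy": .., "dz": .., "roll": .., "hand": ..}, ...]. A call has 1 to 8 rows; each row is the pose to reach, as a shift and turn from the pose commanded when the call began, along the tool's axes at that moment; what a row does not reach only later rows make up. A row lasts 1/8 s, in which the tool goes at most 62.5 mm and 10.7 degrees, less where a joint would pass 70% of its speed; a pose out of reach is approached as far as the arm can. A call with a gripper value outside its range is refused whole. The fingers move at their own pace and stop on an object; "squeeze" is the grip in N (left out, the last holds). Time passes only in rows, so rows that repeat a pose let the fingers close. It gives the time, the measured TCP pose, the force and the opening at its end, in the units of the state.
- get_state(): the state, without advancing time (a new reading comes with each control period).
- imaging.camera(name): name is "scene" or "top"; returns (picture, depth): 480x640x3 uint8, red, green, blue; 480x640 float32, m along the optical axis (not along the pixel's ray), 0 where there is no reading.
- imaging.camera_params(name): a dict with "mtx" (3x3 intrinsics, pixels), "dist_coeffs" ([k1, k2, p1, p2, k3] as OpenCV has them; the pictures are not rectified), "extrinsics" (4x4, takes a point from world to camera coordinates). Camera axes: x right, y up, looking along -z (the intrinsics and any distortion apply to the point x, -y, -z); pixel columns grow to the right and rows downward; lengths in m; the calibration is good to about 2 mm. A picture is of the moment at which its call begins. camera_params takes no time and is no camera call.
- manip.finish_job(): hands the job in, once; it reports no verdict.
Trained networks look in the newest picture that a camera, given by its name, has taken for a name from the list of things; names that differ only in an ending like _2 or _b are one class to them, and where a whole thing is asked for, a point or a joint stands for the part that bears it (a point fixed in the world has none). Each returns a list of dicts, best first, with "p" (0 to 1); they miss things now and then, are a little off and sometimes report something else, mostly with a low value. They report only what shows in the picture. A call takes as long as a camera call. They do not tell look-alikes from the thing itself.
- spotter.spot_in(target, camera): "rect" ([left, top, width, height] in pixels, round what is visible of it).
The state is a dict: "time": time; "joint_positions": joint angles; "qd": joint speeds; "effort": joint torques, N m; "ee_pos": TCP position; "tool_rot": TCP orientation; "force": force on the tool from outside, world axes, zero at the start; "ft_torque": the same for the moment, N m; "grip_width": finger opening in m.
Only numpy, scipy, OpenCV 4.12 (cv2) and the standard library are available. Lean on these libraries where they do the work, as an engineer would, in place of code of your own. Each camera call takes 0.05 s, during which the arm holds its last target.

## Task

A short vial is jammed deep inside the clear plastic centrifuge sleeve that is clamped in the bench vise. Take the push rod from the rest, run it in through the hole in the sleeve's narrow end and push the vial right out of the open mouth so that it drops into the steel dish, then draw the rod out and lay it back on the rest, lying across both of its end plates. Leave the pipette, the tube rack, the spare sleeve and the tub where they are.

Things in the scene. Friction and masses are not known exactly. Their poses are not given: they have to be found in the camera images.
- vise: Grey bench vise fixed to the bench, clamping a translucent sleeve that lies level along vise y at 80 mm height, y = -34 mm (seat end) to +66 mm (mouth). Origin on the bench under the jaws; +y is the way the vial is pushed, +x away from the screw. Jaws y -27 to +27 mm, 93 mm high; round base of 46 mm radius; screw and cross-bar reach x = -108 mm at 46 mm height.
- sleeve_rear (a point): Centre of the push-out hole on the outer face of the sleeve's seat end: diameter 19 mm, 5 mm deep; behind it the bore is 24 mm wide up to the mouth. Sleeve 38 mm outside diameter, 100 mm long. The rod enters here along vise +y. Axes as the vise's.
- sleeve_mouth (a point): Centre of the sleeve's open mouth, 100 mm beyond sleeve_rear along vise +y; collar 43 mm outside diameter. The vial falls out once its bottom is pushed to about here. Axes as the vise's.
- vial: Plastic screw-cap vial, 22 mm diameter, 50 mm long, 20 g, black cap; origin at its middle, +y to the cap, which faces the mouth. Its flat bottom starts 7 to 15 mm from sleeve_rear, its cap over 30 mm inside the mouth. A sprung rubber lip in the bore's roof (42 to 58 mm from sleeve_rear) jams it: about 4 to 14 N to slide, loose once its bottom has passed the lip.
- dish: Open stainless steel dish, loose, 110 x 160 mm, 30 mm high, 3 mm walls and floor, 0.5 kg, standing on the bench just beyond the vise below the mouth. Origin under its middle, long side along its y.
- rest: White pipette rest fixed to the bench, base 150 x 172 mm (x, y), 6 mm end plates across x at y = +80 and -80 mm. Each has notches centred at x = -46 and +46 mm, 34 mm wide, between lugs 55 mm high; notch floor 40 mm high in the +y plate (shafts), 34 mm in the -y plate (handles). Origin under its middle. Rod in one notch pair, pipette in the other; which varies.
- rod: Push rod, 75 g: aluminium shaft, 10 mm diameter, 140 mm long, blunt end, in a black square handle 22 x 22 x 95 mm. Origin on the axis at the handle's front face; tip at y = +140 mm, handle y = 0 to -95 mm, faces square to x and z; balances near the origin. On the rest: axis level, 45 mm high, y along the rest's y, origin at rest y = -5 mm.
- rod_tip (a point): Centre of the blunt tip of the rod's shaft.
- rod_grip (a point): A good place to grip the rod: on the axis of the handle, 30 mm behind its front face, about 40 mm clear of the rest's rear (-y) plate.
- pipette: Off-white hand pipette lying on the rest beside the rod, 245 mm long, body 24 mm in diameter with a grey finger hook, slender nozzle to +y. Origin on its axis at the front of the body. Leave alone.
- tube_rack: White rack 68 x 190 mm with capped sample tubes, about 95 mm high, loose. Origin under its middle. Leave alone.
- spare_sleeve: A second, empty sleeve of the same kind, standing upright on the bench, 38 mm in diameter, 100 mm high, loose. Origin under its middle. Leave alone.
- tub: White lidded tub, 94 mm in diameter, 87 mm high, loose. Origin under its middle. Leave alone.
There are look-alikes about, which are no part of the job. Several things have the shape of the dish; the one meant has the colours described above.

How it is judged:
By the outcome, as a careful person would: the job done as asked, in the order asked, and still so for the second after the job is handed in, with the robot touching nothing.
It also fails if it takes over 54 s, if anything falls off the work surface, if the arm or the gripper's body presses on something with over 40 N, if the wrist force passes 120 N, or if a joint passes its speed limit or range.

## Working session

There is one attempt and no reset: what is moved stays moved. The work goes in short steps, Python scripts to look and compute and a tool call to move; the robot and the scene stay as the last step left them, time stands still between calls to the robot, and variables do not carry over. Pictures are saved under pics/ and viewed, and the job is handed in when it is done.

Besides the shell and the picture viewer there is one more tool, called after "Request:" as name([rows], argument=value, ...), one row to a line, values as JSON. servo_tool: Moves the arm, as the interface text tells. Its arguments: {"type":"object","properties":{"deltas":{"type":"array"},"squeeze":{"type":"number"}},"required":["deltas"]}

```bash
mkdir -p pics; ls; cat > h.py <<'E'
import numpy as np, cv2
from station import get_state, imaging, manip, spotter
def P(name):
    p=imaging.camera_params(name); return np.array(p["mtx"]),np.array(p["dist_coeffs"]),np.array(p["extrinsics"])
def world(name,uv,depth):
    K,D,E=P(name); uv=np.asarray(uv,float).reshape(-1,1,2)
    n=cv2.undistortPoints(uv,K,D).reshape(-1,2); d=np.asarray(depth,float).reshape(-1)
    c=np.c_[n[:,0]*d,-n[:,1]*d,-d]
    return (c-E[:3,3])@E[:3,:3]
def ray_z(name,uv,z):
    K,D,E=P(name); n=cv2.undistortPoints(np.asarray(uv,float).reshape(-1,1,2),K,D).reshape(-1,2)
    c=np.c_[n[:,0],-n[:,1],-np.ones(len(n))]; d=c@E[:3,:3]; o=-E[:3,:3].T@E[:3,3]
    return o+d*((z-o[2])/d[:,2])[:,None]
def proj(name,X):
    K,D,E=P(name); c=np.asarray(X).reshape(-1,3)@E[:3,:3].T+E[:3,3]
    c=c*[1,-1,-1]; return cv2.projectPoints(c,np.zeros(3),np.zeros(3),K,D)[0].reshape(-1,2)
E
python3 - <<'E'
from h import *
for n in ("scene","top"):
    im,d=imaging.camera(n); cv2.imwrite(f"pics/{n}0.png",im[:,:,::-1]); np.save(f"{n}0.npy",d); np.save(f"{n}0i.npy",im)
    K,D,E=P(n); print(n,K.tolist(),D,(-E[:3,:3].T@E[:3,3]).round(3), (-E[2,:3]).round(3))
    for t in ("vise","sleeve_rear","sleeve_mouth","vial","dish","rest","rod","rod_tip","rod_grip","pipette","spare_sleeve","tub","tube_rack"):
        r=spotter.spot_in(t,n)
        print(t,[(np.round(x["rect"]).tolist(),round(x["p"],2)) for x in r[:3]])
s=get_state(); print({k:np.round(v,3).tolist() for k,v in s.items()})
E
```

```text
pics
scene [[506.7077937373069, 0.0, 317.9667589632008], [0.0, 506.7077937373069, 237.5499916595249], [0.0, 0.0, 1.0]] [0.04514809 0.         0.         0.         0.        ] [ 1.077 -0.249  0.913] [-0.525  0.318 -0.789]
vise [([282.0, 206.0, 64.0, 76.0], 0.81)]
sleeve_rear [([280.0, 210.0, 63.0, 68.0], 0.74)]
sleeve_mouth [([281.0, 211.0, 66.0, 70.0], 0.58)]
vial [([80.0, 254.0, 106.0, 79.0], 0.65)]
dish [([329.0, 209.0, 89.0, 63.0], 0.94), ([407.0, 258.0, 95.0, 90.0], 0.83), ([284.0, 131.0, 68.0, 59.0], 0.58)]
rest [([96.0, 259.0, 105.0, 111.0], 0.91)]
rod [([77.0, 254.0, 110.0, 80.0], 0.92), ([331.0, 209.0, 88.0, 66.0], 0.6)]
rod_tip [([82.0, 252.0, 103.0, 78.0], 0.96)]
rod_grip [([74.0, 256.0, 111.0, 72.0], 0.58)]
pipette [([84.0, 286.0, 118.0, 86.0], 0.83)]
spare_sleeve [([369.0, 284.0, 23.0, 48.0], 0.7)]
tub [([431.0, 162.0, 45.0, 48.0], 0.81)]
tube_rack [([194.0, 355.0, 115.0, 90.0], 0.87), ([87.0, 289.0, 112.0, 82.0], 0.73)]
top [[540.9821687810114, 0.0, 317.18721491933053], [0.0, 540.9821687810114, 234.87578184762066], [0.0, 0.0, 1.0]] [-0.11458821  0.          0.          
[... 544 characters left out ...]
, 108.0, 25.0], 0.61)]
rod_grip [([423.0, 266.0, 112.0, 28.0], 0.57)]
pipette [([426.0, 221.0, 108.0, 25.0], 0.72)]
spare_sleeve [([288.0, 128.0, 21.0, 35.0], 0.56)]
tub [([110.0, 202.0, 53.0, 47.0], 0.68), ([207.0, 184.0, 86.0, 72.0], 0.65)]
tube_rack [([380.0, 111.0, 90.0, 51.0], 0.92)]
{'time': 1.4, 'joint_positions': [-80.672, 22.826, 2.584, 88.042, -1.071, 69.15, -2.905], 'qd': [-0.146, 0.014, 0.036, 0.004, -0.037, -0.04, -0.047], 'effort': [-0.0, -47.501, 1.363, -25.451, 0.011, 0.001, -0.0], 'ee_pos': [0.168, 0.628, 0.231], 'tool_rot': [[0.0, 0.259, 0.966], [0.0, 0.966, -0.259], [-1.0, 0.0, 0.0]], 'force': [0.175, 0.133, -0.151], 'ft_torque': [0.008, 0.009, 0.024], 'grip_width': 0.086}
```

View pics/scene0.png

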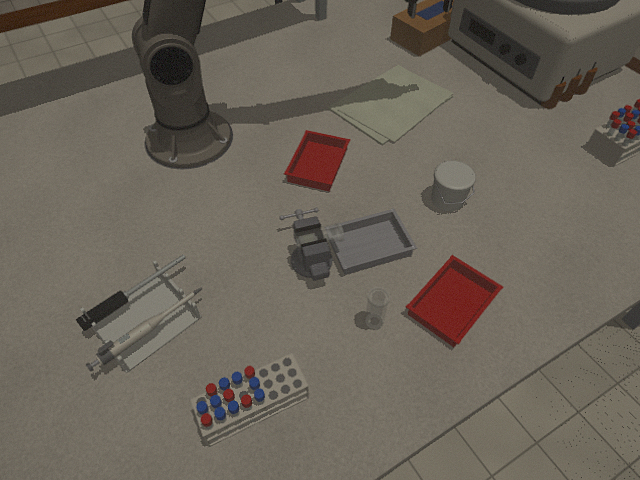

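View pics/top0.png

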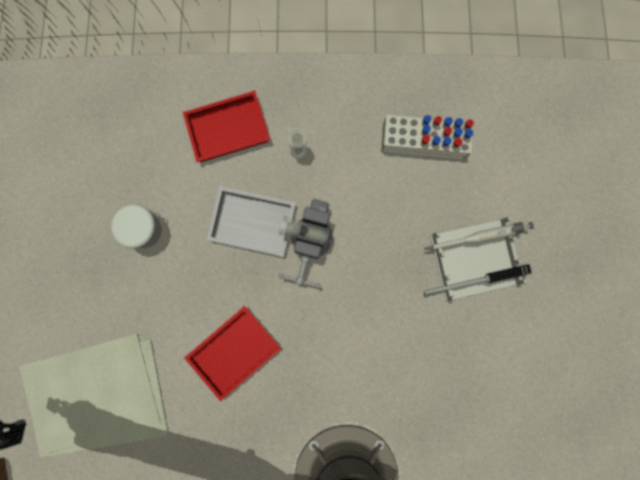

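```bash
python3 - <<'E'
import cv2
a=cv2.imread("pics/top0.png")
cv2.imwrite("pics/top0_c1.png",cv2.resize(a[170:310,180:350],None,fx=4,fy=4,interpolation=cv2.INTER_CUBIC))
cv2.imwrite("pics/top0_c2.png",cv2.resize(a[205:315,410:545],None,fx=5,fy=5,interpolation=cv2.INTER_CUBIC))
E
```

```text
(no output)
```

View pics/top0_c1.png

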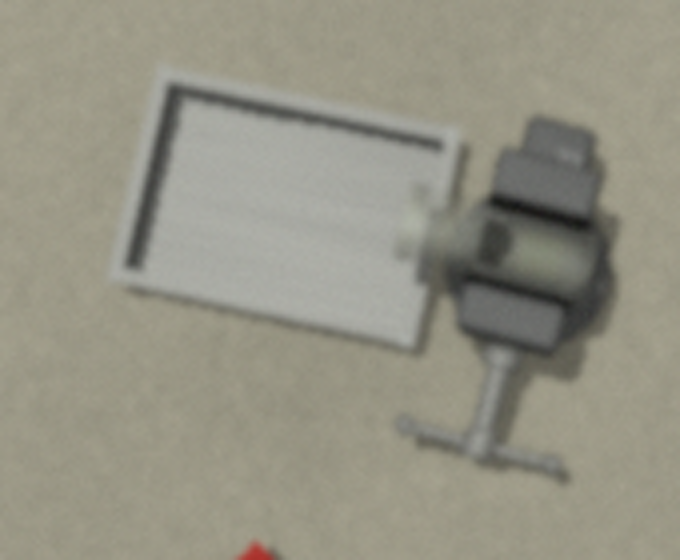

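View pics/top0_c2.png

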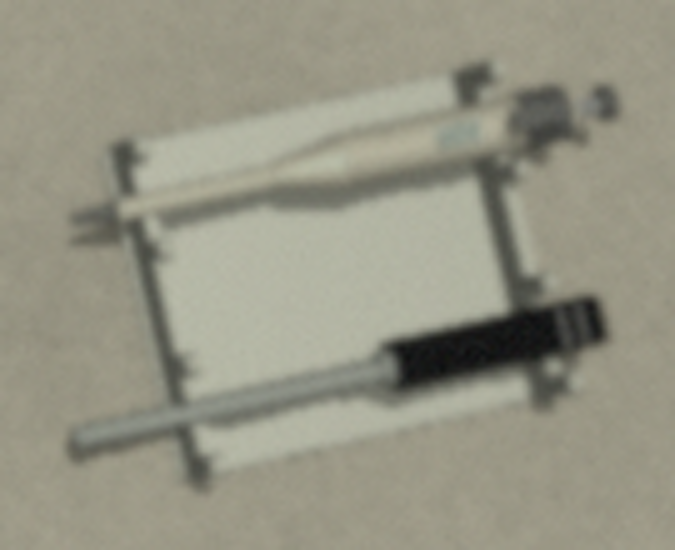

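```bash
python3 - <<'E'
from h import *
a=cv2.imread("pics/scene0.png")
cv2.imwrite("pics/s_c1.png",cv2.resize(a[195:295,270:430],None,fx=5,fy=5,interpolation=cv2.INTER_CUBIC))
d=np.load("top0.npy"); im=np.load("top0i.npy")
vv,uu=np.mgrid[0:480,0:640]; W=world("top",np.c_[uu.ravel(),vv.ravel()],d.ravel()).reshape(480,640,3)
np.save("W.npy",W)
print("zeros",(d==0).mean(), "table z", np.median(W[300:400,300:340,2]))
def rep(n,m):
    p=W[m]; print(n,m.sum(),p.mean(0).round(4)); 
    if m.sum()>5: r=cv2.minAreaRect((p[:,:2]*1000).astype(np.float32)); print("   ",r)
    return p
R=np.zeros((480,640),bool); R[190:290,270:340]=1
rep("jawtop",R&(W[...,2]>0.086)&(W[...,2]<0.099)&(d>0))
h,e=np.histogram(W[R&(d>0)][:,2],bins=np.arange(-.01,.12,.005)); print(list(zip(e.round(3),h)))
R=np.zeros((480,640),bool); R[250:305,410:545]=1
z=W[...,2]
dark=im.max(2)<60
m=R&dark&(z>0.045)&(z<0.07); rep("handle",m)
m2=R&~dark&(z>0.04)&(z<0.056); rep("shaft",m2)
# dish
R=np.zeros((480,640),bool); R[180:265,200:300]=1
rep("dish rim",R&(z>0.02)&(z<0.04)&(d>0))
E
```

```text
zeros 0.0037825520833333335 table z 0.0013753661693712278
jawtop 1308 [0.5181 0.0778 0.0943]
    ((521.4682006835938, 86.70164489746094), (99.78268432617188, 96.11084747314453), 75.18659210205078)
[(np.float64(-0.01), np.int64(9)), (np.float64(-0.005), np.int64(957)), (np.float64(0.0), np.int64(2878)), (np.float64(0.005), np.int64(499)), (np.float64(0.01), np.int64(102)), (np.float64(0.015), np.int64(52)), (np.float64(0.02), np.int64(10)), (np.float64(0.025), np.int64(50)), (np.float64(0.03), np.int64(199)), (np.float64(0.035), np.int64(33)), (np.float64(0.04), np.int64(8)), (np.float64(0.045), np.int64(76)), (np.float64(0.05), np.int64(196)), (np.float64(0.055), np.int64(190)), (np.float64(0.06), np.int64(42)), (np.float64(0.065), np.int64(2)), (np.float64(0.07), np.int64(5)), (np.float64(0.075), np.int64(10)), (np.float64(0.08), np.int64(25)), (np.float64(0.085), np.int64(113)), (np.float64(0.09), np.int64(635)), (np.float64(0.095), np.int64(688)), (np.float64(0.1), np.int64(193)), (np.float64(0.105), np.int64(4)), (np.float64(0.11), np.int64(0))]
handle 347 [ 0.4306 -0.3449  0.0569]
    ((430.5478820800781, -347.7378845214844), (22.03895378112793, 90.91610717773438), 13.673748970031738)
shaft 534 [ 0.418  -0.2539  0.0497]
    ((420.6252746582031, -281.7669677734375), (224.90780639648438, 103.26553344726562), 83.04940032958984)
dish rim 987 [0.552  0.2112 0.0316]
    ((547.0997314453125, 195.54119873046875), (187.33399963378906, 121.87822723388672), 77.75077056884766)
```

View pics/s_c1.png

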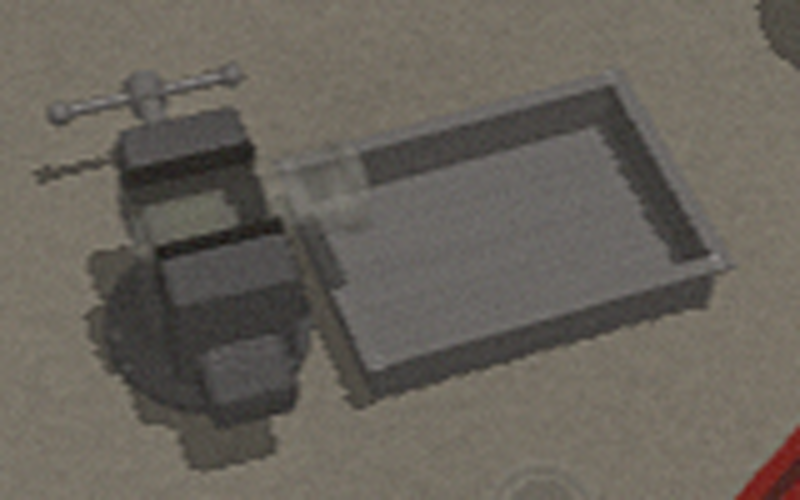

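```bash
python3 - <<'E'
from h import *
W=np.load("W.npy"); im=np.load("top0i.npy").astype(int); d=np.load("top0.npy")
a=im[190:290,270:345]
sub=cv2.cvtColor(np.load("top0i.npy"),cv2.COLOR_RGB2HSV)
# project to z=.093 plane for jaws, by image only
g=im.sum(2)/3; sat=im.max(2)-im.min(2)
R=np.zeros((480,640),bool); R[190:290,270:340]=1
print(g[200:262:2,296:334:2].astype(int))
print(sat[200:262:2,296:334:2].astype(int))
E
```

```text
[[148 144 145 147 149 145 145 143 113 100 101 107 119 134 141 145 150 151
  152]
 [150 145 143 144 149 148 147 136 101 102 101 102  99 101 104 115 134 152
  151]
 [145 144 143 146 147 145 144 126  96 103 104 102 100  99 100  93 106 145
  153]
 [118 139 143 145 141 127 128 110 100 104 106 105 108 104 101  94 105 143
  149]
 [101 136 145 144 129 104 105  98  94  96 101 105 118 118 114  91 101 139
  150]
 [111 144 147 140 112 105 108 107 104 101  96  92 103 107 115  86  90 115
  142]
 [119 145 145 137 109 107 109 107 107 107 105 100 103  99 101  88  91 102
  142]
 [126 143 144 132 103 108 109 108 106 109 107 105 103 103 101 100  96  99
  140]
 [136 143 142 123 100 103 107 109 106 105 108 106 106 106 104 105  93 112
  146]
 [134 142 132  94  69  81  94 100 104 103 105 109 108 106 106 104  93 130
  145]
 [131 128 102  60  27  36  42  53  69  82  92  99 106 105 108 100  94 135
  148]
 [128 114 101  87  67  46  33  27  28  37  47  60  74  88  96  94  86 112
  137]
 [122 112 104  91  90  86  78  71  58  48  35  28  26  37  46  59  71  95
  102]
 [124 115  98  66  66  77  88  88  86  80  73  
[... 2572 characters left out ...]
 8  9 10 15 14 14 11 10  8  7  4  3  7]
 [ 2  2  1  2  3  4  5  4  6  8  8 10  8  8  8  4  4  3  9]
 [ 0  0  3  2  2  2  1  3  4  3  3  5  7  6  5  2  1  3 11]
 [ 2  4  2  2  3  2  1  3  0  3  3  0  5  4  4  2  1  4 12]
 [ 1  3  3  2  3  3  3  2  3  2  2  3  2  1  2  3  1  6 14]
 [ 2  2  3  2  4  2  2  3  1  1  2  2  1  1  2  3  2 12 16]
 [ 2  4  1  3  2  2  2  1  2  2  2  1  2  1  2  2  8 13 18]
 [ 4  3  1  3  1  2  4  2  4  2  3  2  2  2  5  8 13 15 20]
 [16  9  5  4  3  3  3  2  2  1  2  2  0  4 10 15 18 19 20]
 [20 16  9  5  5  4  5  0  4  1  2  1 10 12 14 17 21 21 21]
 [20 17 11  6  6  5  4  6  9  7  4  9 12 13 14 16 23 20 21]
 [20 20 13  8  6  7  6  9 12 13 11 17 13 14 14 20 22 21 22]]
```

```bash
cat > fit.py <<'E'
from h import *
W=np.load("W.npy"); im=np.load("top0i.npy"); d=np.load("top0.npy"); f=im.astype(int)
g=f.sum(2)/3; sat=f.max(2)-f.min(2)
# supersample
x0,y0,s=270,190,6
sm=cv2.resize(im[190:290,270:345],None,fx=s,fy=s,interpolation=cv2.INTER_CUBIC).astype(int)
zs=cv2.resize(W[190:290,270:345,2].astype(np.float32),None,fx=s,fy=s,interpolation=cv2.INTER_NEAREST)
G=sm.sum(2)/3; S=sm.max(2)-sm.min(2)
m=((G>82)&(G<118)&(S<7)&(zs>0.08)).astype(np.uint8)
m=cv2.morphologyEx(m,cv2.MORPH_OPEN,np.ones((19,19)))
n,l,st,c=cv2.connectedComponentsWithStats(m)
out=sm[:,:,::-1].astype(np.uint8).copy()
cen=[]
for i in range(1,n):
    if st[i,4]<2000: continue
    yy,xx=np.where(l==i); uv=np.c_[(xx+.5)/s-.5+x0,(yy+.5)/s-.5+y0]
    p=ray_z("top",uv,0.093)[:,:2]*1000
    r=cv2.minAreaRect(p.astype(np.float32)); print(st[i],p.mean(0).round(1),np.round(r[0],1),np.round(r[1],1),round(r[2],1))
    out[l==i]=(0,0,255)
cv2.imwrite("pics/jm.png",out)
# rod
m=(W[...,2]>0.045)&(W[...,2]<0.07)&(f.max(2)<60); m[:250]=0;m[305:]=0;m[:,:410]=0;m[:,545:]=0
yy,xx=np.where(m); p=ray_z("top",np.c_[xx,yy],0.056)[:,:2]*1000; r=cv2.minAreaRect(p.astype(np.float32)); print("handle",p.mean(0),r)
cc=np.cov(p.T); w,v=np.linalg.eigh(cc); print(np.degrees(np.arctan2(v[1,1],v[0,1])))
E
python3 fit.py
```

```text
[  204   108   150    90 10085] [551.3  62. ] [551.9  62.1] [51.5 25.6] 75.7
[ 149  311  151   87 8857] [482.   81.4] [482.1  81.7] [52.2 20.8] 74.9
handle [ 430.6428372  -345.23502646] ((431.07086181640625, -347.7946472167969), (22.064769744873047, 91.5384292602539), 12.574416160583496)
102.41109434369888
```

View pics/jm.png

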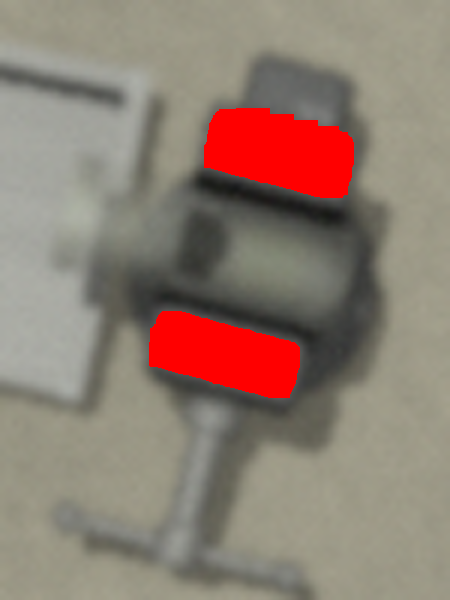

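```bash
cat > ov.py <<'E'
from h import *
def frame(x,y,z,yaw):
    t=np.radians(yaw); c,s=np.cos(t),np.sin(t)
    return lambda p: np.asarray(p,float).reshape(-1,3)@np.array([[c,s,0],[-s,c,0],[0,0,1]])/1000+np.array([x,y,z])/1000
def circ(y,r,n=40):
    a=np.linspace(0,2*np.pi,n); return np.c_[r*np.cos(a),np.full(n,y),r*np.sin(a)]
def box(a,b):
    x0,y0,z0=a;x1,y1,z1=b
    return [[(x0,y0,z),(x1,y0,z),(x1,y1,z),(x0,y1,z),(x0,y0,z)] for z in (z0,z1)]
def draw(cam,img,win,items,s,fn):
    u0,v0,u1,v1=win; o=cv2.resize(img[v0:v1,u0:u1,::-1],None,fx=s,fy=s,interpolation=cv2.INTER_CUBIC)
    for pts,col in items:
        q=(proj(cam,pts)-[u0,v0]+.5)*s-.5
        cv2.polylines(o,[np.round(q*8).astype(int)],False,col,1,cv2.LINE_AA,3)
    cv2.imwrite(fn,o)
def vise_items(x,y,yaw):
    F=frame(x,y,80,yaw); it=[(F(circ(-34,19)),(0,255,0)),(F(circ(-34,9.5)),(0,255,255)),(F(circ(66,21.5)),(0,255,0)),(F(circ(66,12)),(0,255,0))]
    it+=[(F([(sx,-34,0),(sx,66,0)]),(0,255,0)) for sx in (-19,19)]+[(F([(0,-34,19),(0,66,19)]),(255,255,0))]
    it+=[(F([(-60,yy,13),(60,yy,13)]),(255,0,255)) for yy in (-27,27)]
    return it
def rod_items(x,y,z,yaw):
    F=frame(x,y,z,yaw); it=[(F(b),(0,255,0)) for b in box((-11,-95,-11),(11,0,11))]
    it+=[(F(circ(140,5)),(0,0,255))]+[(F([(sx,0,0),(sx,140,0)]),(0,255,0)) for sx in (-5,5)]
    return it
E
cat > o1.py <<'E'
from ov import *
v=(516,72,-15.5); r=(420.8,-301.4,45,12.5)
t=np.load("top0i.npy"); s=np.load("scene0i.npy")
draw("top",t,(260,180,360,290),vise_items(*v),5,"pics/o_vt.png")
draw("scene",s,(270,195,380,295),vise_items(*v),6,"pics/o_vs.png")
draw("top",t,(410,240,545,315),rod_items(*r),5,"pics/o_rt.png")
draw("scene",s,(60,240,200,380),rod_items(*r),4,"pics/o_rs.png")
E
python3 o1.py
```

```text
(no output)
```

View pics/o_vt.png

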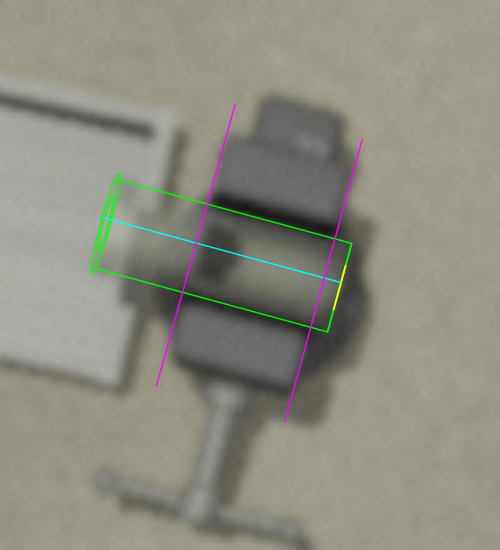

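View pics/o_vs.png

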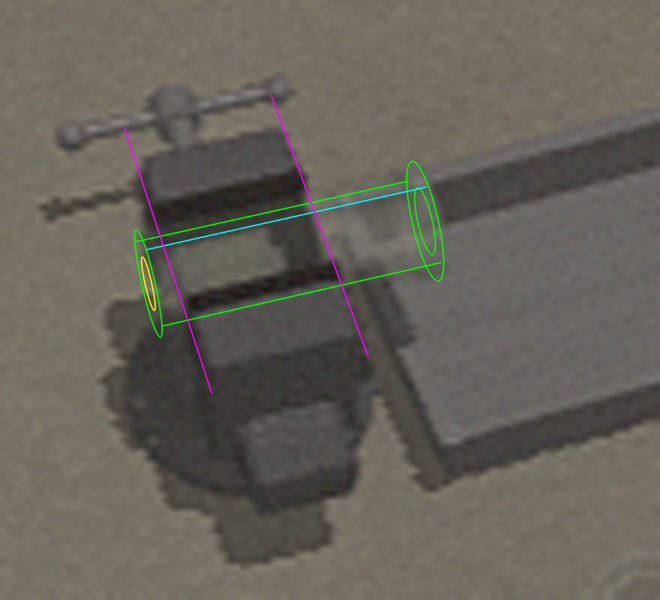

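View pics/o_rt.png

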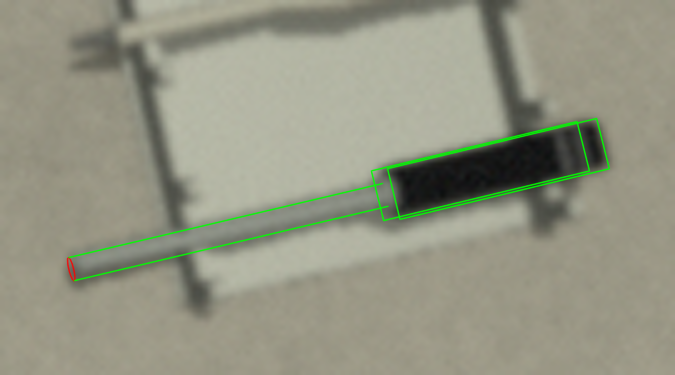

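View pics/o_rs.png

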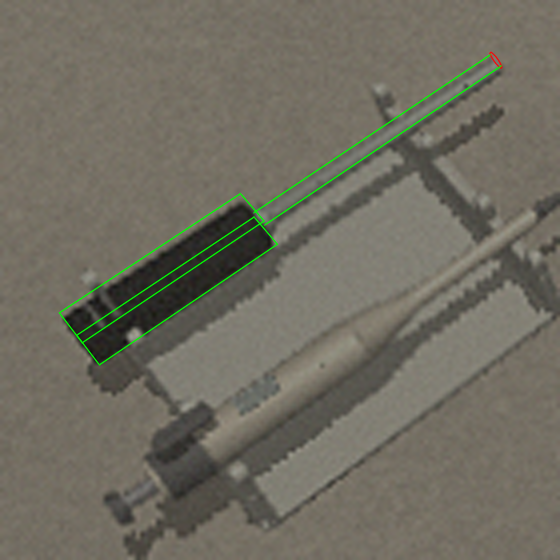

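```bash
cat > mv.py <<'E'
# usage: mv.py x y z yaw (mm, deg) -> deltas from current pose
import sys
from h import *
s=get_state(); R=np.array(s["tool_rot"]); p=np.array(s["ee_pos"])*1000
print("t",round(s["time"],2),"pos",p.round(1),"yaw",np.degrees(np.arctan2(R[1,1],R[0,1])).round(2),"F",np.round(s["force"],1),"w",round(s["grip_width"],4))
a=[float(v) for v in sys.argv[1:]]
for i in range(0,len(a),4):
    x,y,z,yaw=a[i:i+4]
    d=R.T@(np.array([x,y,z])-p); dy=(np.degrees(np.arctan2(R[1,1],R[0,1]))-yaw+180)%360-180
    print("dx %.1f dy %.1f dz %.1f roll %.4f"%(*d,np.radians(dy)))
E
python3 mv.py 520 250 231 12.5 427.6 -332.1 150 12.5
```

```text
t 1.4 pos [168.2 627.9 231.3] yaw 75.0 F [ 0.2  0.1 -0.2] w 0.0855
dx 0.3 dy -274.0 dz 437.6 roll 1.0909
dx 81.3 dy -860.2 dz 499.0 roll 1.0909
```

Request:
servo_tool([
  {"dx": 0, "dy": -34, "dz": 55, "roll": 0.14, "hand": 0.7},
  {"dx": 0, "dy": -68, "dz": 110, "roll": 0.28, "hand": 0.7},
  {"dx": 0, "dy": -103, "dz": 164, "roll": 0.42, "hand": 0.7},
  {"dx": 0, "dy": -137, "dz": 219, "roll": 0.56, "hand": 0.7},
  {"dx": 0, "dy": -171, "dz": 274, "roll": 0.7, "hand": 0.7},
  {"dx": 0, "dy": -205, "dz": 329, "roll": 0.84, "hand": 0.7},
  {"dx": 0, "dy": -240, "dz": 383, "roll": 0.98, "hand": 0.7},
  {"dx": 0, "dy": -274, "dz": 438, "roll": 1.09, "hand": 0.7},
], squeeze=60)

```text
time: 2.4
ee_pos: [0.5102, 0.2606, 0.2317]
tool_rot: [[0.001, 0.977, 0.214], [0.001, 0.214, -0.977], [-1.0, 0.001, -0.001]]
force: [0.4, 0.3, 0.3]
grip_width: 0.0597
```

```bash
python3 mv.py 427.6 -332.1 150 12.5
```

```text
t 2.4 pos [510.2 260.6 231.7] yaw 12.36 F [0.4 0.3 0.3] w 0.0597
dx 81.1 dy -207.6 dz 561.4 roll -0.0025
```

Request:
servo_tool([
  {"dx": 0, "dy": 0, "dz": 61, "roll": 0, "hand": 0.7},
  {"dx": 0, "dy": -30, "dz": 115, "roll": 0, "hand": 0.7},
  {"dx": 0, "dy": -58, "dz": 170, "roll": 0, "hand": 0.7},
  {"dx": 0, "dy": -86, "dz": 225, "roll": 0, "hand": 0.7},
  {"dx": 10, "dy": -114, "dz": 280, "roll": 0, "hand": 0.7},
  {"dx": 20, "dy": -140, "dz": 335, "roll": 0, "hand": 0.7},
  {"dx": 40, "dy": -165, "dz": 390, "roll": 0, "hand": 0.7},
  {"dx": 60, "dy": -190, "dz": 445, "roll": 0, "hand": 0.7},
])

```text
time: 3.4
ee_pos: [0.4207, -0.213, 0.1721]
tool_rot: [[0.003, 0.976, 0.218], [0.0, 0.218, -0.976], [-1.0, 0.003, 0.0]]
force: [1.1, 0.1, 0.6]
grip_width: 0.0599
```

Request:
servo_tool([
  {"dx": 5, "dy": -12, "dz": 50, "roll": 0, "hand": 0.7},
  {"dx": 15, "dy": -25, "dz": 100, "roll": 0, "hand": 0.7},
  {"dx": 20, "dy": -26, "dz": 103, "roll": 0, "hand": 0.7},
  {"dx": 20, "dy": -26, "dz": 103, "roll": 0, "hand": 0.7},
])

```text
time: 3.9
ee_pos: [0.4174, -0.317, 0.1515]
tool_rot: [[-0.001, 0.976, 0.217], [0.001, 0.217, -0.976], [-1.0, -0.001, -0.001]]
force: [0.6, 0.6, 0.4]
grip_width: 0.0598
```

```bash
python3 mv.py 427.6 -332.1 26 12.5; python3 - <<'E'
from ov import *
im,d=imaging.camera("top"); s,_=imaging.camera("scene")
r=(420.8,-302.9,45,12.5)
draw("top",im,(400,200,560,320),rod_items(*r),5,"pics/a_t.png")
draw("scene",s,(60,220,220,380),rod_items(*r),4,"pics/a_s.png")
E
```

```text
t 3.9 pos [ 417.4 -317.   151.5] yaw 12.53 F [0.6 0.6 0.4] w 0.0598
dx 125.5 dy 6.7 dz 17.1 roll 0.0005
```

View pics/a_t.png

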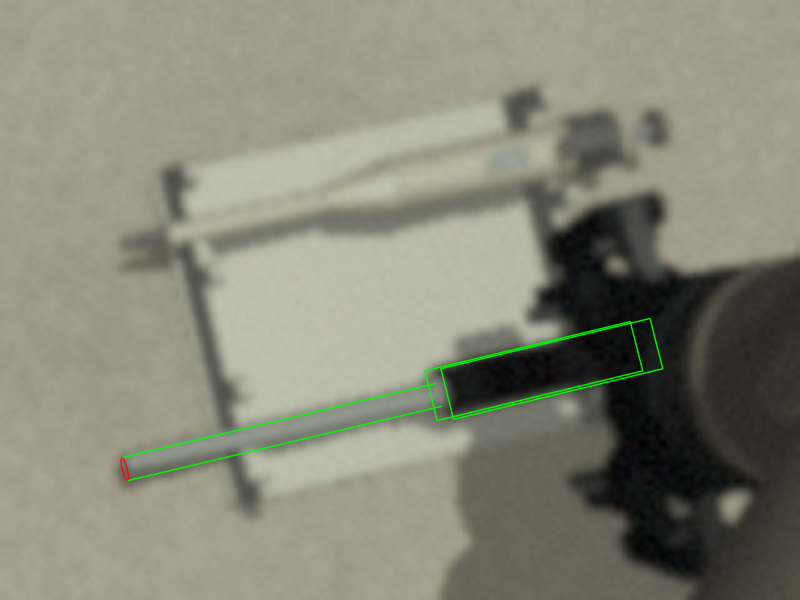

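View pics/a_s.png

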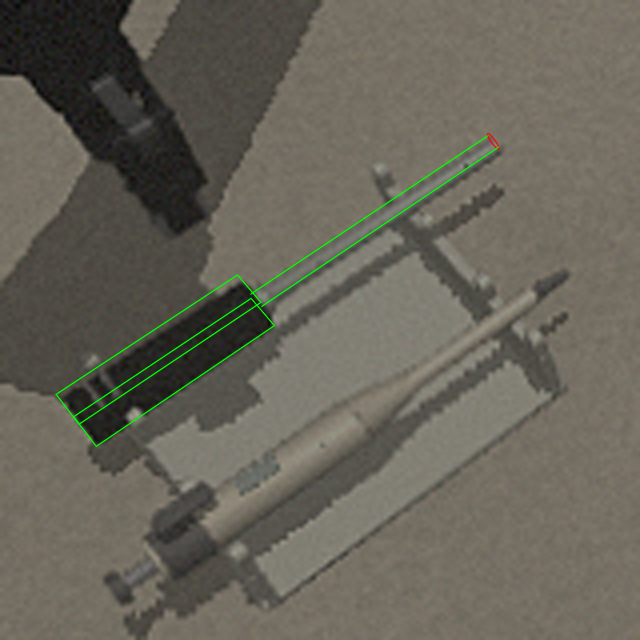

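Request:
servo_tool([
  {"dx": 0, "dy": 7, "dz": 17, "roll": 0, "hand": 0.7},
  {"dx": 25, "dy": 7, "dz": 17, "roll": 0, "hand": 0.7},
  {"dx": 60, "dy": 7, "dz": 17, "roll": 0, "hand": 0.7},
  {"dx": 95, "dy": 7, "dz": 17, "roll": 0, "hand": 0.7},
  {"dx": 115, "dy": 7, "dz": 17, "roll": 0, "hand": 0.7},
  {"dx": 126, "dy": 7, "dz": 17, "roll": 0, "hand": 0.7},
  {"dx": 126, "dy": 7, "dz": 17, "roll": 0, "hand": 0.7},
])

```text
time: 4.88
ee_pos: [0.4285, -0.3325, 0.0261]
tool_rot: [[0.0, 0.976, 0.218], [0.0, 0.218, -0.976], [-1.0, 0.0, -0.0]]
force: [-0.3, 0.1, -0.2]
grip_width: 0.0597
```

```bash
python3 mv.py 427.6 -332.1 26 12.5; python3 - <<'E'
from ov import *
s,_=imaging.camera("scene");t,_=imaging.camera("top")
draw("scene",s,(60,220,220,380),[],4,"pics/b_s.png")
draw("top",t,(400,200,560,320),[],5,"pics/b_t.png")
E
```

```text
t 4.88 pos [ 428.5 -332.5   26.1] yaw 12.58 F [-0.3  0.1 -0.2] w 0.0597
dx 0.1 dy -0.8 dz -0.6 roll 0.0014
```

View pics/b_s.png

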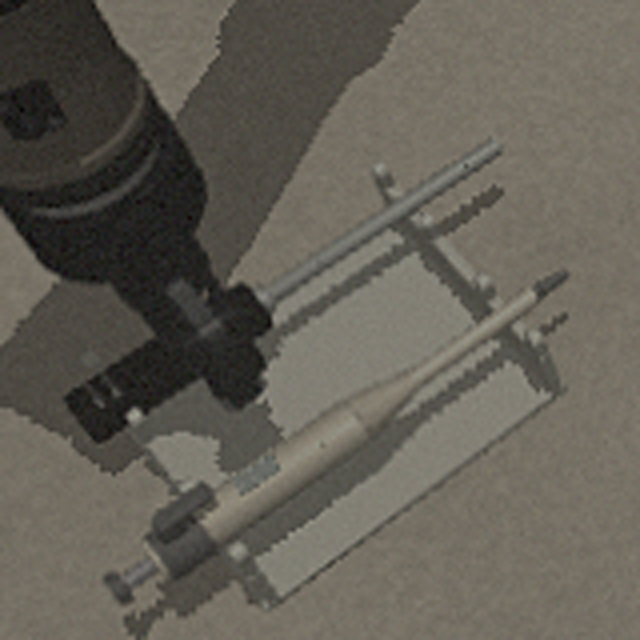

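Request:
servo_tool([
  {"dx": 0, "dy": 0, "dz": 0, "roll": 0, "hand": 0.4},
  {"dx": 0, "dy": 0, "dz": 0, "roll": 0, "hand": 0.2},
  {"dx": 0, "dy": 0, "dz": 0, "roll": 0, "hand": 0.0},
  {"dx": 0, "dy": 0, "dz": 0, "roll": 0, "hand": 0},
  {"dx": 0, "dy": 0, "dz": 0, "roll": 0, "hand": 0},
  {"dx": 0, "dy": 0, "dz": 0, "roll": 0, "hand": 0},
], squeeze=70)

```text
time: 5.72
ee_pos: [0.4286, -0.3331, 0.0267]
tool_rot: [[0.001, 0.976, 0.217], [-0.0, 0.217, -0.976], [-1.0, 0.001, 0.0]]
force: [-0.4, 0.5, 5.0]
grip_width: 0.0211
```

```bash
python3 mv.py 427.6 -332.1 26 12.5
```

```text
t 5.72 pos [ 428.6 -333.1   26.7] yaw 12.56 F [-0.4  0.5  5. ] w 0.0211
dx 0.7 dy -0.8 dz -1.2 roll 0.0010
```

Request:
servo_tool([
  {"dx": -8, "dy": 0, "dz": 0, "roll": 0, "hand": 0},
  {"dx": -25, "dy": 0, "dz": 0, "roll": 0, "hand": 0},
  {"dx": -50, "dy": 0, "dz": 0, "roll": 0, "hand": 0},
  {"dx": -70, "dy": 5, "dz": -20, "roll": 0.05, "hand": 0},
  {"dx": -80, "dy": 20, "dz": -60, "roll": 0.17, "hand": 0},
  {"dx": -80, "dy": 40, "dz": -110, "roll": 0.32, "hand": 0},
  {"dx": -70, "dy": 58, "dz": -155, "roll": 0.46, "hand": 0},
  {"dx": -60, "dy": 58, "dz": -160, "roll": 0.49, "hand": 0},
])

```text
time: 6.72
ee_pos: [0.4515, -0.1594, 0.0862]
tool_rot: [[0.001, 0.965, -0.261], [0.002, -0.261, -0.965], [-1.0, 0.0, -0.002]]
force: [-0.3, 0.3, -0.9]
grip_width: 0.0207
```

```bash
python3 mv.py 450.5 -164.2 61.7 -15.5
```

```text
t 6.72 pos [ 451.5 -159.4   86.2] yaw -15.14 F [-0.3  0.3 -0.9] w 0.0207
dx 24.4 dy 0.3 dz 4.9 roll 0.0062
```

Request:
servo_tool([
  {"dx": 15, "dy": 0, "dz": 5, "roll": 0.003, "hand": 0},
  {"dx": 25, "dy": 0, "dz": 5, "roll": 0.003, "hand": 0},
  {"dx": 25, "dy": 0, "dz": 5, "roll": 0.003, "hand": 0},
  {"dx": 25, "dy": 0, "dz": 5, "roll": 0.003, "hand": 0},
])

```text
time: 7.22
ee_pos: [0.4487, -0.1699, 0.0612]
tool_rot: [[0.0, 0.962, -0.272], [-0.0, -0.272, -0.962], [-1.0, 0.0, 0.0]]
force: [-0.1, -0.7, -0.5]
grip_width: 0.0208
```

```bash
cat > look.py <<'E'
import sys
from ov import *
tag=sys.argv[1]; v=tuple(float(x) for x in sys.argv[2:5]) if len(sys.argv)>2 else (516,72,-15.5)
t,td=imaging.camera("top"); s,sd=imaging.camera("scene")
np.save("lt.npy",t);np.save("ls.npy",s);np.save("ltd.npy",td)
st=get_state(); R=np.array(st["tool_rot"]); p=np.array(st["ee_pos"])*1000; yaw=np.degrees(np.arctan2(R[1,1],R[0,1]))
u=np.array([-np.sin(np.radians(yaw)),np.cos(np.radians(yaw))]); o=p[:2]+31.2*u
r=(*o,p[2]+18.3,yaw); print("rod",np.round(r,1))
items=vise_items(*v)+rod_items(*r)
draw("top",t,(260,180,420,300),items,5,f"pics/{tag}_t.png")
draw("scene",s,(190,200,350,300),items,5,f"pics/{tag}_s.png")
draw("top",t,(260,180,420,300),[],5,f"pics/{tag}_tp.png")
draw("scene",s,(190,200,350,300),[],5,f"pics/{tag}_sp.png")
E
python3 mv.py 450.5 -164.2 61.7 -15.5; python3 look.py c
```

```text
t 7.22 pos [ 448.7 -169.9   61.2] yaw -15.8 F [-0.1 -0.7 -0.5] w 0.0208
dx -0.5 dy 0.2 dz -6.0 roll -0.0053
rod [ 457.5 -139.4   79.6  -15.7]
```

View pics/c_t.png

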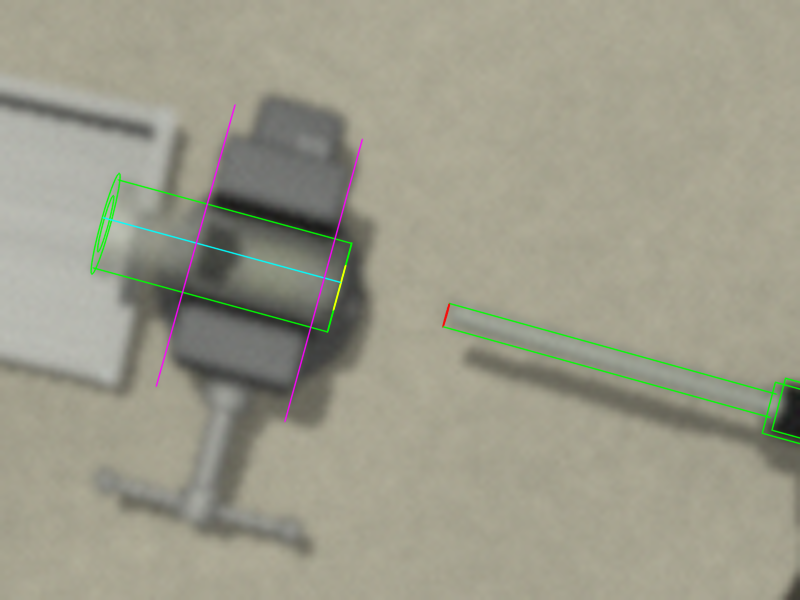

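View pics/c_s.png

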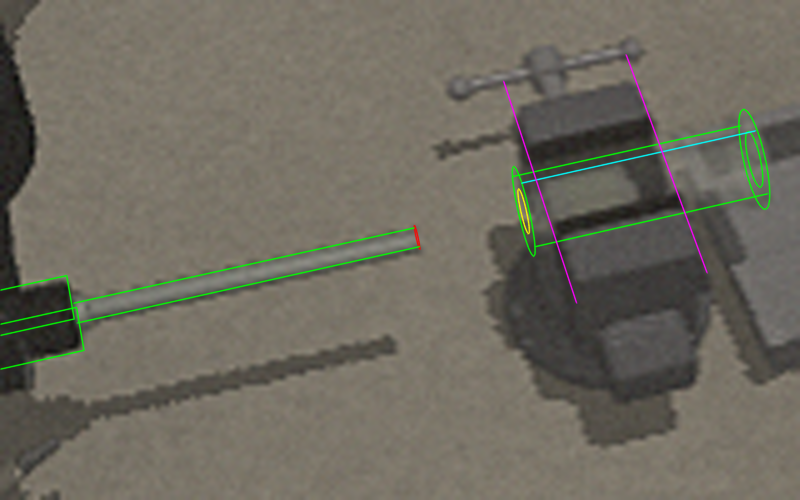

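View pics/c_tp.png

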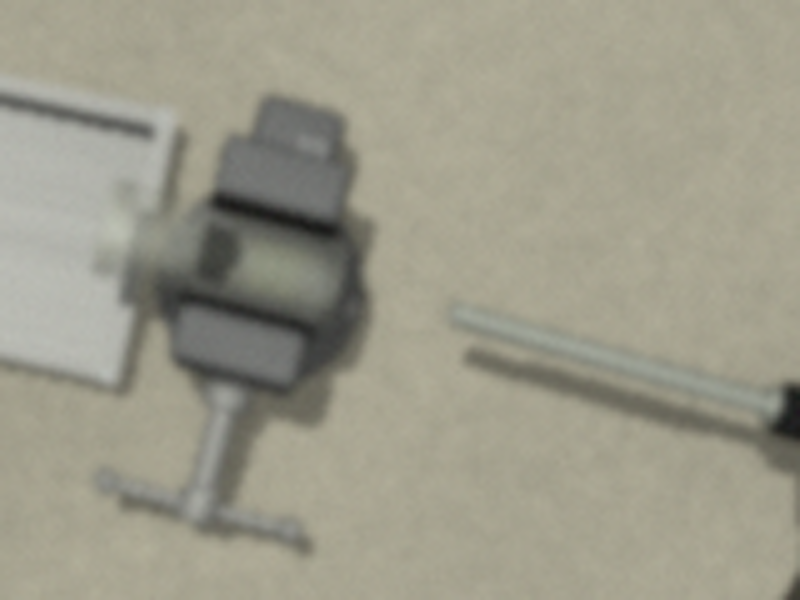

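View pics/c_sp.png

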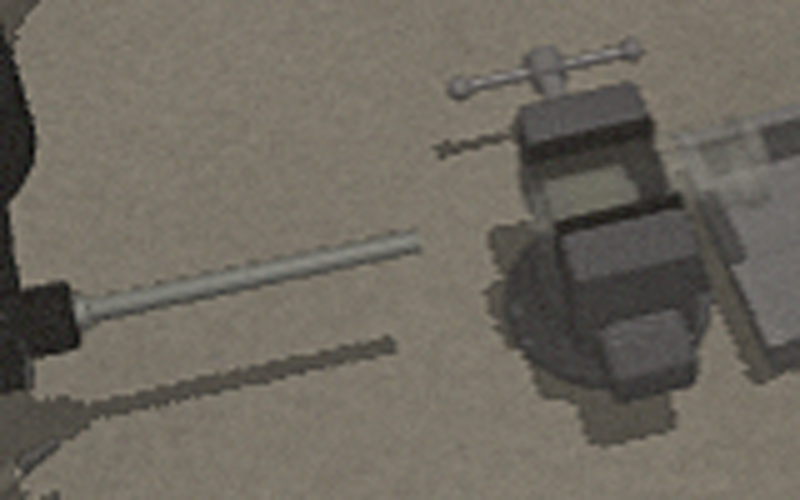

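```bash
python3 - <<'E'
from ov import *
t=np.load("lt.npy"); s=np.load("ls.npy")
F=frame(516,72,80,-15.5)
it=[]
for x0,x1 in ((-47,-23.5),(23.5,49)):
    it+=[(F([(x0,-27,13),(x1,-27,13),(x1,27,13),(x0,27,13),(x0,-27,13)]),(0,255,0))]
it+=[(F([(0,-34,0),(0,66,0)]),(0,0,255)),(F([(0,-34,19),(0,66,19)]),(255,255,0))]
draw("top",t,(270,190,345,270),it,8,"pics/d_t.png")
draw("scene",s,(280,205,360,285),it,7,"pics/d_s.png")
E
```

```text
(no output)
```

View pics/d_t.png

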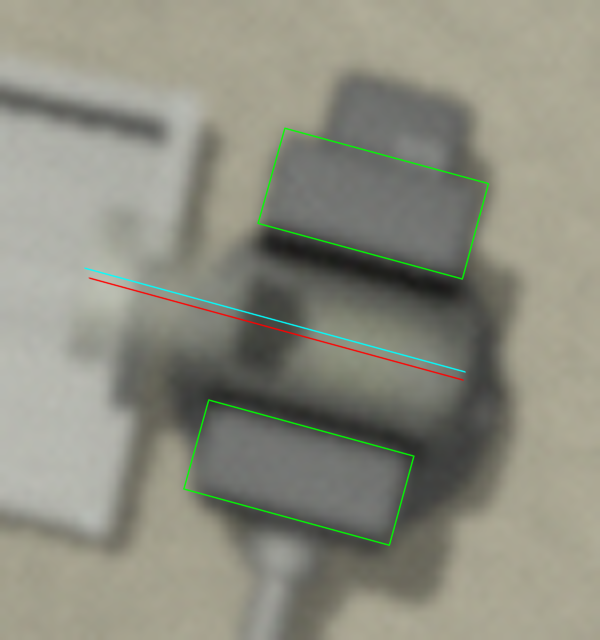

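View pics/d_s.png

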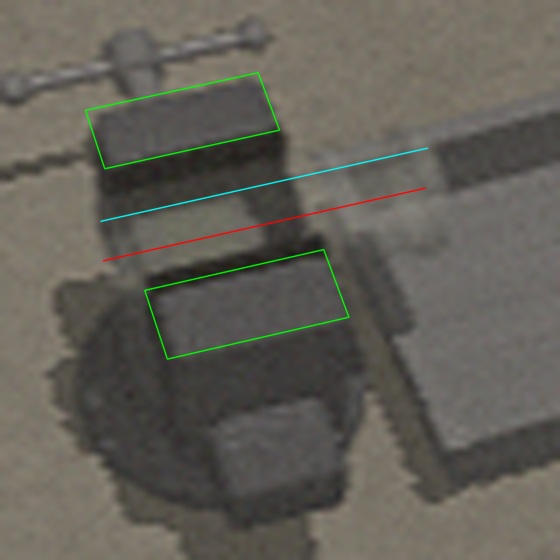

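Request:
servo_tool([
  {"dx": 0, "dy": 0, "dz": -15, "roll": -0.004, "hand": 0},
  {"dx": -0.5, "dy": 0, "dz": -28, "roll": -0.004, "hand": 0},
  {"dx": -0.5, "dy": 0, "dz": -35, "roll": -0.004, "hand": 0},
  {"dx": -0.5, "dy": 0, "dz": -40, "roll": -0.004, "hand": 0},
  {"dx": -0.5, "dy": 0, "dz": -44, "roll": -0.004, "hand": 0},
  {"dx": -0.5, "dy": 0, "dz": -48, "roll": -0.004, "hand": 0},
  {"dx": -0.5, "dy": 0, "dz": -52, "roll": -0.004, "hand": 0},
])

```text
time: 8.2
ee_pos: [0.4628, -0.1187, 0.0615]
tool_rot: [[0.0, 0.964, -0.267], [0.0, -0.267, -0.964], [-1.0, 0.0, -0.0]]
force: [0.4, -0.0, -1.3]
grip_width: 0.021
```

```bash
python3 mv.py 450.5 -164.2 61.7 -15.5; python3 look.py e
```

```text
t 8.2 pos [ 462.8 -118.7   61.5] yaw -15.49 F [ 0.4 -0.  -1.3] w 0.021
dx -0.2 dy 0.3 dz 47.2 roll 0.0002
rod [471.3 -88.2  79.7 -15.4]
```

View pics/e_tp.png

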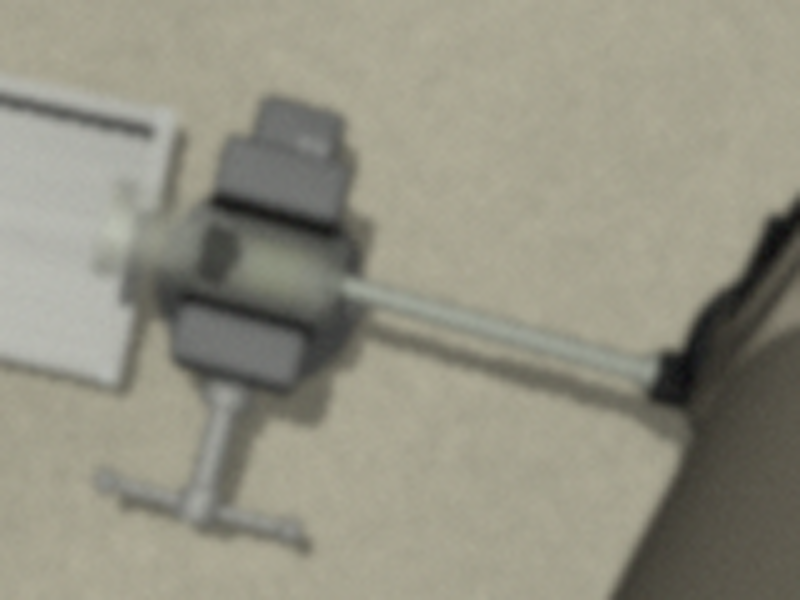

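View pics/e_sp.png

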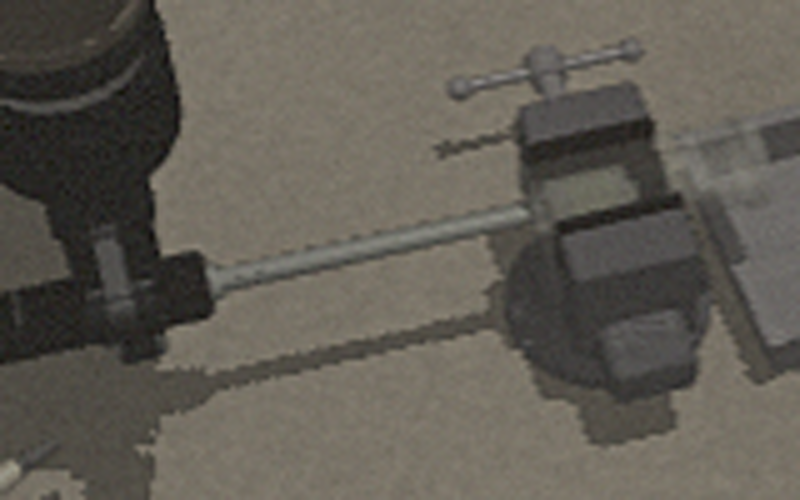

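Request:
servo_tool([
  {"dx": 0, "dy": 0, "dz": -4, "roll": 0, "hand": 0},
  {"dx": 0, "dy": 0, "dz": -8, "roll": 0, "hand": 0},
  {"dx": 0, "dy": 0, "dz": -12, "roll": 0, "hand": 0},
  {"dx": 0, "dy": 0, "dz": -16, "roll": 0, "hand": 0},
  {"dx": 0, "dy": 0, "dz": -20, "roll": 0, "hand": 0},
  {"dx": 0, "dy": 0, "dz": -24, "roll": 0, "hand": 0},
  {"dx": 0, "dy": 0, "dz": -28, "roll": 0, "hand": 0},
  {"dx": 0, "dy": 0, "dz": -32, "roll": 0, "hand": 0},
])

```text
time: 9.3
ee_pos: [0.4692, -0.0949, 0.0618]
tool_rot: [[-0.001, 0.963, -0.271], [-0.009, -0.271, -0.963], [-1.0, 0.001, 0.009]]
force: [-4.6, -15.0, 1.7]
grip_width: 0.021
```

```bash
python3 mv.py 489.5 -23.6 61.7 -15.5; python3 look.py f
```

```text
t 9.3 pos [469.2 -94.9  61.8] yaw -15.71 F [ -4.6 -15.    1.7] w 0.021
dx -0.5 dy 0.2 dz -74.2 roll -0.0037
rod [478.  -64.   80.1 -15.7]
```

View pics/f_tp.png

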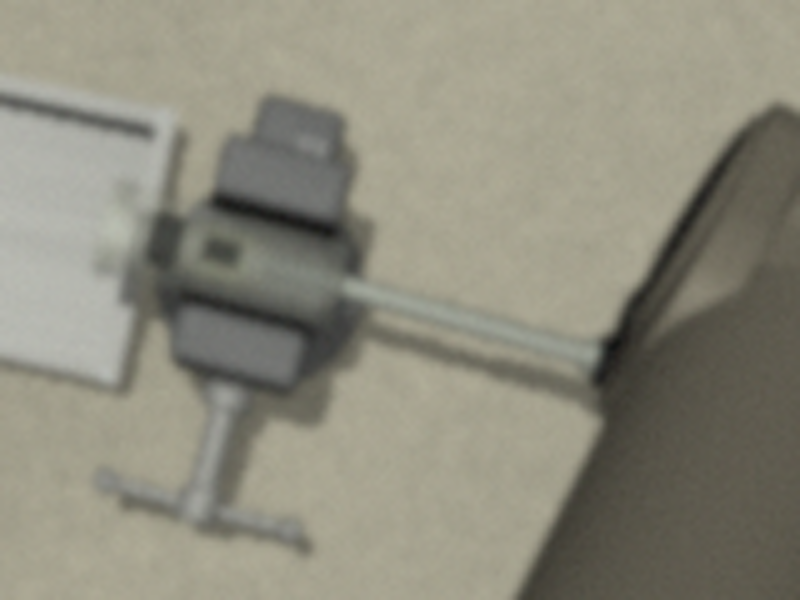

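Request:
servo_tool([
  {"dx": 0, "dy": 0, "dz": -4, "roll": 0, "hand": 0},
  {"dx": 0, "dy": 0, "dz": -8, "roll": 0, "hand": 0},
  {"dx": 0, "dy": 0, "dz": -12, "roll": 0, "hand": 0},
  {"dx": 0, "dy": 0, "dz": -16, "roll": 0, "hand": 0},
  {"dx": 0, "dy": 0, "dz": -20, "roll": 0, "hand": 0},
  {"dx": 0, "dy": 0, "dz": -24, "roll": 0, "hand": 0},
  {"dx": 0, "dy": 0, "dz": -28, "roll": 0, "hand": 0},
  {"dx": 0, "dy": 0, "dz": -32, "roll": 0, "hand": 0},
])

```text
time: 10.4
ee_pos: [0.4799, -0.0568, 0.0615]
tool_rot: [[-0.0, 0.964, -0.267], [0.0, -0.267, -0.964], [-1.0, -0.0, -0.0]]
force: [-0.6, -0.5, 0.4]
grip_width: 0.0205
```

```bash
python3 mv.py 489.5 -23.6 61.7 -15.5; python3 look.py g
```

```text
t 10.4 pos [479.9 -56.8  61.5] yaw -15.5 F [-0.6 -0.5  0.4] w 0.0205
dx -0.2 dy 0.4 dz -34.5 roll -0.0001
rod [488.6 -25.7  79.8 -15.4]
```

View pics/g_tp.png

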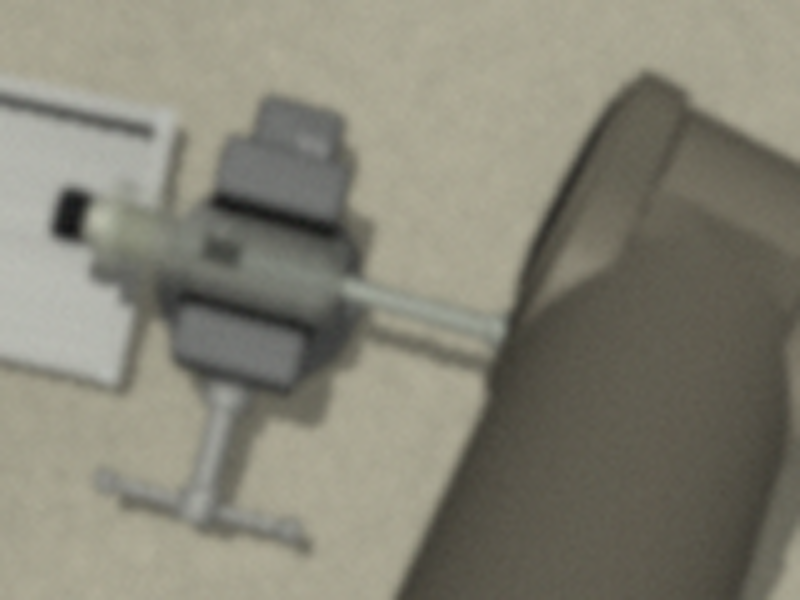

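Vial is past the lip (force fell to ~0), with the cap out of the mouth at about (70,215) in the crop. I'll push the rest.

Request:
servo_tool([
  {"dx": 0, "dy": 0, "dz": -6, "roll": 0, "hand": 0},
  {"dx": 0, "dy": 0, "dz": -12, "roll": 0, "hand": 0},
  {"dx": 0, "dy": 0, "dz": -18, "roll": 0, "hand": 0},
  {"dx": 0, "dy": 0, "dz": -24, "roll": 0, "hand": 0},
  {"dx": 0, "dy": 0, "dz": -29, "roll": 0, "hand": 0},
  {"dx": 0, "dy": 0, "dz": -34, "roll": 0, "hand": 0},
  {"dx": 0, "dy": 0, "dz": -37, "roll": 0, "hand": 0},
  {"dx": 0, "dy": 0, "dz": -37, "roll": 0, "hand": 0},
])

```text
time: 11.5
ee_pos: [0.4898, -0.0212, 0.0615]
tool_rot: [[-0.0, 0.964, -0.266], [0.0, -0.266, -0.964], [-1.0, -0.0, -0.0]]
force: [-0.3, -0.0, 0.0]
grip_width: 0.0205
```

```bash
python3 mv.py 450.5 -164.2 61.7 -15.5; python3 look.py i; python3 - <<'E'
from ov import *
draw("top",np.load("lt.npy"),(190,170,350,290),[],5,"pics/i_t2.png")
draw("scene",np.load("ls.npy"),(270,190,430,290),[],5,"pics/i_s2.png")
E
```

```text
t 11.5 pos [489.8 -21.2  61.5] yaw -15.45 F [-0.3 -0.   0. ] w 0.0205
dx -0.2 dy 0.2 dz 148.3 roll 0.0009
rod [498.    8.5  79.8 -15.5]
```

View pics/i_t2.png

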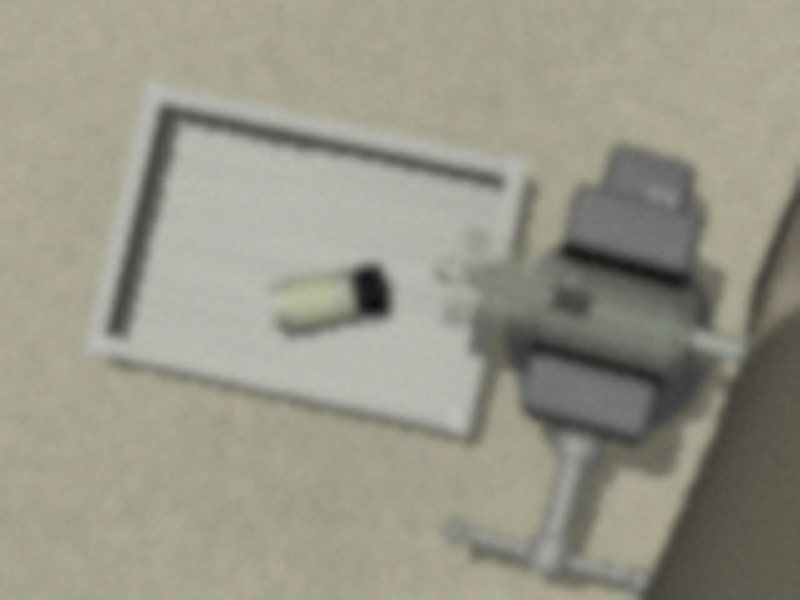

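View pics/i_s2.png

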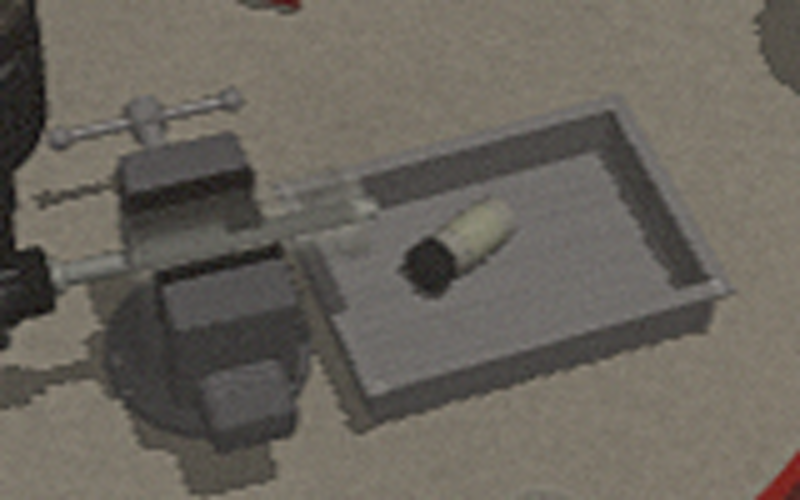

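The vial lies in the dish at (330,300) in the top crop. Now I'll withdraw the rod.

Request:
servo_tool([
  {"dx": 0, "dy": 0, "dz": 12, "roll": 0, "hand": 0},
  {"dx": 0, "dy": 0, "dz": 30, "roll": 0, "hand": 0},
  {"dx": 0, "dy": 0, "dz": 50, "roll": 0, "hand": 0},
  {"dx": 0, "dy": 0, "dz": 70, "roll": 0, "hand": 0},
  {"dx": 0, "dy": 0, "dz": 90, "roll": 0, "hand": 0},
  {"dx": 0, "dy": 0, "dz": 112, "roll": 0, "hand": 0},
  {"dx": 0, "dy": 0, "dz": 134, "roll": 0, "hand": 0},
  {"dx": 0, "dy": 0, "dz": 155, "roll": 0, "hand": 0},
])

```text
time: 12.6
ee_pos: [0.4472, -0.173, 0.0616]
tool_rot: [[0.0, 0.963, -0.269], [-0.0, -0.269, -0.963], [-1.0, 0.0, 0.0]]
force: [0.4, -0.4, -0.5]
grip_width: 0.0214
```

```bash
python3 mv.py 428.6 -333.1 110 12.56; python3 look.py j
```

```text
t 12.6 pos [ 447.2 -173.    61.6] yaw -15.6 F [ 0.4 -0.4 -0.5] w 0.0214
dx -48.4 dy 25.1 dz 159.2 roll -0.4914
rod [ 455.2 -144.5   80.1  -15.8]
```

View pics/j_t.png

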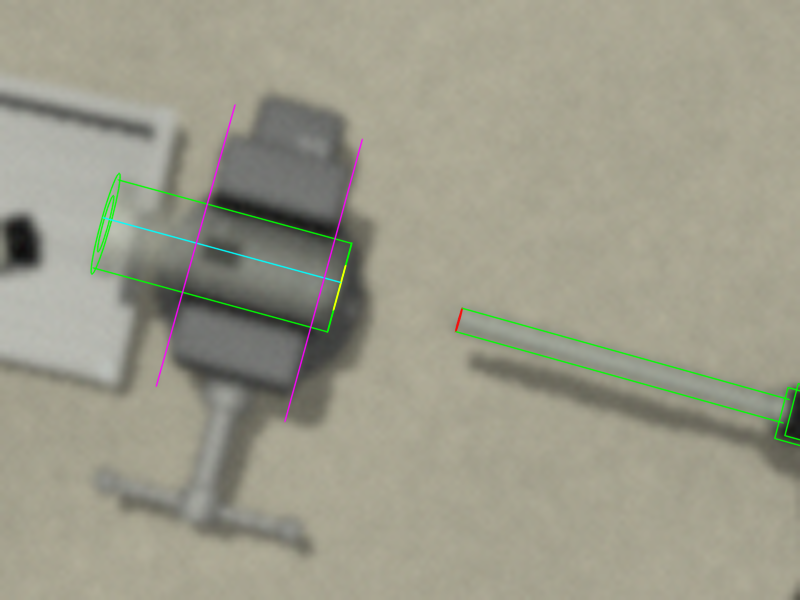

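View pics/j_s.png

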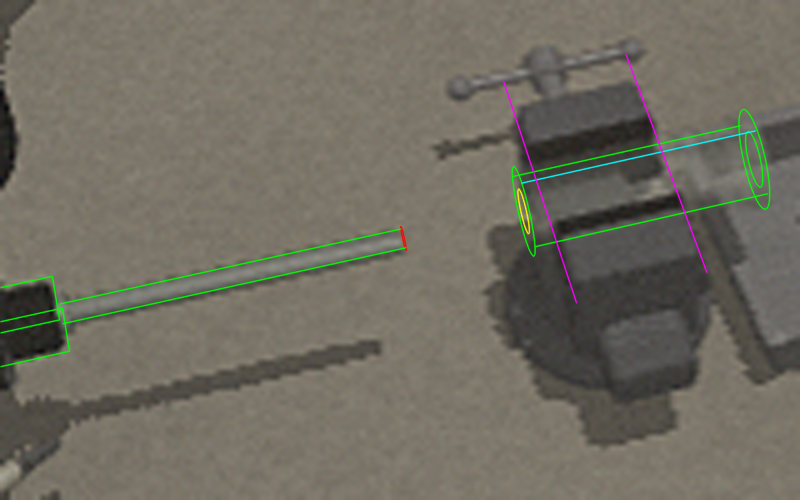

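Request:
servo_tool([
  {"dx": -25, "dy": 2, "dz": 15, "roll": -0.03, "hand": 0},
  {"dx": -50, "dy": 6, "dz": 40, "roll": -0.12, "hand": 0},
  {"dx": -58, "dy": 12, "dz": 75, "roll": -0.24, "hand": 0},
  {"dx": -58, "dy": 18, "dz": 115, "roll": -0.36, "hand": 0},
  {"dx": -58, "dy": 23, "dz": 145, "roll": -0.46, "hand": 0},
  {"dx": -55, "dy": 25, "dz": 156, "roll": -0.49, "hand": 0},
  {"dx": -50, "dy": 25, "dz": 156, "roll": -0.49, "hand": 0},
  {"dx": -48, "dy": 25, "dz": 156, "roll": -0.49, "hand": 0},
])

```text
time: 13.7
ee_pos: [0.4308, -0.3265, 0.1088]
tool_rot: [[-0.001, 0.976, 0.219], [0.002, 0.219, -0.976], [-1.0, -0.001, -0.002]]
force: [0.1, 0.2, -0.6]
grip_width: 0.0207
```

```bash
python3 mv.py 428.6 -333.1 26.7 12.56; cat > look2.py <<'E'
import sys
from ov import *
t,td=imaging.camera("top"); s,sd=imaging.camera("scene")
r=(420.8,-302.9,45,12.5)
draw("top",t,(400,200,560,320),rod_items(*r) if len(sys.argv)>2 else [],5,f"pics/{sys.argv[1]}_t.png")
draw("scene",s,(60,220,220,380),rod_items(*r) if len(sys.argv)>2 else [],4,f"pics/{sys.argv[1]}_s.png")
E
python3 look2.py k
```

```text
t 13.7 pos [ 430.8 -326.5  108.8] yaw 12.62 F [ 0.1  0.2 -0.6] w 0.0207
dx 82.1 dy -3.5 dz 6.1 roll 0.0011
```

View pics/k_t.png

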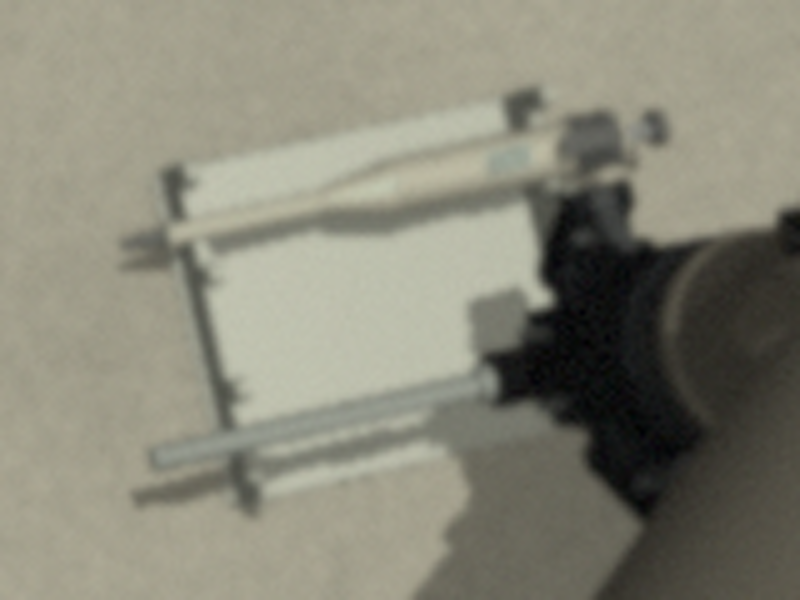

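Request:
servo_tool([
  {"dx": 0, "dy": -3.5, "dz": 6, "roll": 0, "hand": 0},
  {"dx": 15, "dy": -3.5, "dz": 6, "roll": 0, "hand": 0},
  {"dx": 30, "dy": -3.5, "dz": 6, "roll": 0, "hand": 0},
  {"dx": 42, "dy": -3.5, "dz": 6, "roll": 0, "hand": 0},
  {"dx": 42, "dy": -3.5, "dz": 6, "roll": 0, "hand": 0},
])

```text
time: 14.42
ee_pos: [0.4279, -0.3337, 0.066]
tool_rot: [[-0.003, 0.976, 0.218], [0.002, 0.218, -0.976], [-1.0, -0.002, -0.002]]
force: [0.0, 0.5, -1.1]
grip_width: 0.021
```

```bash
python3 mv.py 428.6 -333.1 26.7 12.56
```

```text
t 14.43 pos [ 427.9 -333.7   66. ] yaw 12.6 F [ 0.   0.5 -1.1] w 0.021
dx 39.3 dy 0.9 dz -0.3 roll 0.0007
```

Request:
servo_tool([
  {"dx": 10, "dy": 0.5, "dz": 0, "roll": 0, "hand": 0},
  {"dx": 18, "dy": 0.5, "dz": 0, "roll": 0, "hand": 0},
  {"dx": 25, "dy": 0.5, "dz": 0, "roll": 0, "hand": 0},
  {"dx": 31, "dy": 0.5, "dz": 0, "roll": 0, "hand": 0},
  {"dx": 35, "dy": 0.5, "dz": 0, "roll": 0, "hand": 0},
  {"dx": 38, "dy": 0.5, "dz": 0, "roll": 0, "hand": 0},
  {"dx": 38, "dy": 0.5, "dz": 0, "roll": 0, "hand": 0},
  {"dx": 38, "dy": 0.5, "dz": 0, "roll": 0, "hand": 0},
])

```text
time: 15.42
ee_pos: [0.4294, -0.3344, 0.0296]
tool_rot: [[0.0, 0.976, 0.218], [-0.0, 0.218, -0.976], [-1.0, 0.0, 0.0]]
force: [-0.5, 0.2, -0.9]
grip_width: 0.0212
```

```bash
python3 mv.py 428.6 -333.1 26.7 12.56; python3 look2.py l 1
```

```text
t 15.43 pos [ 429.4 -334.4   29.6] yaw 12.61 F [-0.5  0.2 -0.9] w 0.0212
dx 2.9 dy -0.5 dz -1.4 roll 0.0008
```

View pics/l_t.png

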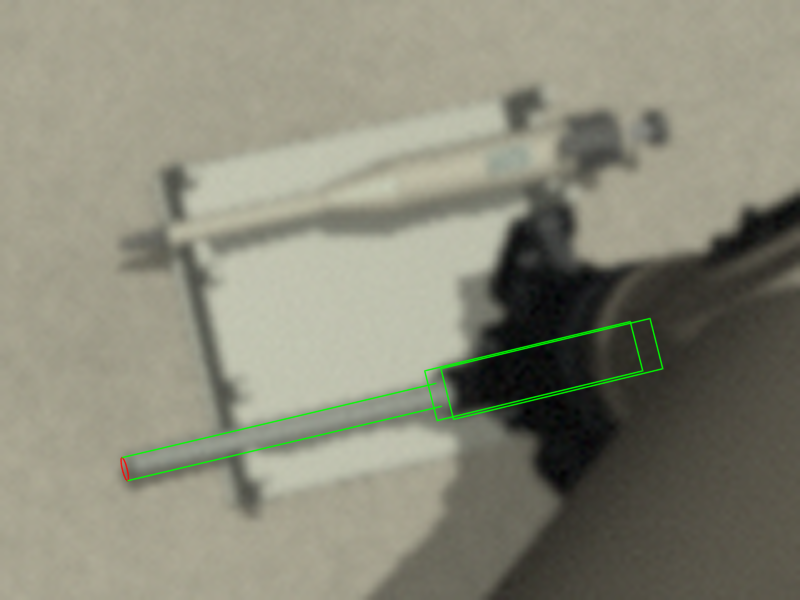

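View pics/l_s.png

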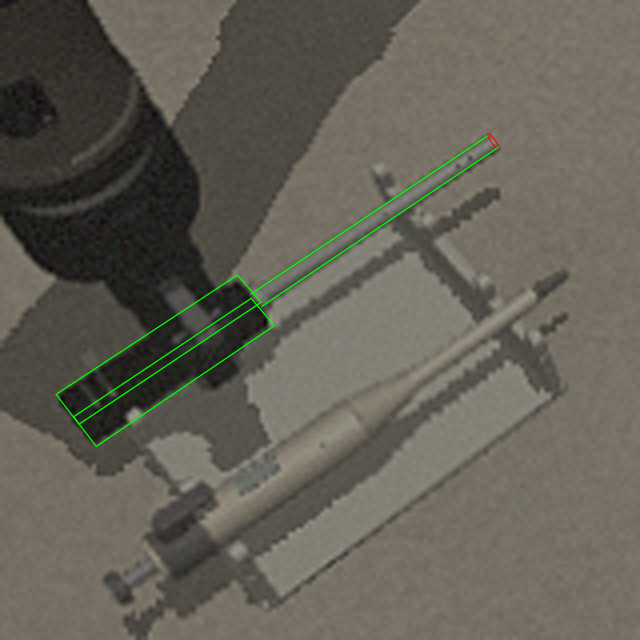

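Request:
servo_tool([
  {"dx": 0.7, "dy": 0, "dz": 0, "roll": 0, "hand": 0},
  {"dx": 1.5, "dy": 0, "dz": 0, "roll": 0, "hand": 0},
  {"dx": 2, "dy": 0, "dz": 0, "roll": 0, "hand": 0},
  {"dx": 2, "dy": 0, "dz": 0, "roll": 0, "hand": 0},
])

```text
time: 16.02
ee_pos: [0.4292, -0.3343, 0.0274]
tool_rot: [[-0.0, 0.976, 0.218], [0.0, 0.218, -0.976], [-1.0, -0.0, -0.0]]
force: [-0.8, -0.9, -1.1]
grip_width: 0.0208
```

```bash
python3 mv.py 428.6 -333.1 26.7 12.56
```

```text
t 16.02 pos [ 429.2 -334.3   27.4] yaw 12.61 F [-0.8 -0.9 -1.1] w 0.0208
dx 0.7 dy -0.4 dz -1.3 roll 0.0008
```

Request:
servo_tool([
  {"dx": 0.7, "dy": 0, "dz": 0, "roll": 0, "hand": 0},
  {"dx": 1.0, "dy": 0, "dz": 0, "roll": 0, "hand": 0},
  {"dx": 1.0, "dy": 0, "dz": 0, "roll": 0, "hand": 0},
])

```text
time: 16.4
ee_pos: [0.4293, -0.3343, 0.0267]
tool_rot: [[0.0, 0.976, 0.218], [0.0, 0.218, -0.976], [-1.0, 0.0, -0.0]]
force: [-1.0, 1.5, 3.1]
grip_width: 0.0205
```

Contact at the original height (force now +3 N). Now I'll open gently.

Request:
servo_tool([
  {"dx": 0, "dy": 0, "dz": 0, "roll": 0, "hand": 0.3},
  {"dx": 0, "dy": 0, "dz": 0, "roll": 0, "hand": 0.45},
  {"dx": 0, "dy": 0, "dz": 0, "roll": 0, "hand": 0.6},
  {"dx": 0, "dy": 0, "dz": 0, "roll": 0, "hand": 0.65},
  {"dx": 0, "dy": 0, "dz": 0, "roll": 0, "hand": 0.65},
  {"dx": 0, "dy": 0, "dz": 0, "roll": 0, "hand": 0.65},
])

```text
time: 17.15
ee_pos: [0.4293, -0.3343, 0.0265]
tool_rot: [[0.0, 0.976, 0.218], [0.0, 0.218, -0.976], [-1.0, 0.0, -0.0]]
force: [-0.1, -0.5, -0.3]
grip_width: 0.0557
```

Request:
servo_tool([
  {"dx": -8, "dy": 0, "dz": 0, "roll": 0, "hand": 0.65},
  {"dx": -25, "dy": 0, "dz": 0, "roll": 0, "hand": 0.65},
  {"dx": -50, "dy": 0, "dz": 0, "roll": 0, "hand": 0.65},
  {"dx": -80, "dy": 0, "dz": 0, "roll": 0, "hand": 0.65},
  {"dx": -120, "dy": 0, "dz": 0, "roll": 0, "hand": 0.65},
  {"dx": -160, "dy": 0, "dz": 0, "roll": 0, "hand": 0.65},
  {"dx": -190, "dy": 0, "dz": 0, "roll": 0, "hand": 0.65},
  {"dx": -200, "dy": 0, "dz": 0, "roll": 0, "hand": 0.65},
])

```text
time: 18.15
ee_pos: [0.43, -0.3353, 0.2293]
tool_rot: [[0.004, 0.976, 0.218], [-0.002, 0.218, -0.976], [-1.0, 0.004, 0.002]]
force: [-0.2, -1.0, 1.0]
grip_width: 0.0553
```

Request:
servo_tool([
  {"dx": -10, "dy": 0, "dz": -30, "roll": 0, "hand": 0.65},
  {"dx": -10, "dy": 0, "dz": -80, "roll": 0, "hand": 0.65},
  {"dx": -10, "dy": 0, "dz": -130, "roll": 0, "hand": 0.65},
  {"dx": -10, "dy": 0, "dz": -160, "roll": 0, "hand": 0.65},
  {"dx": -10, "dy": 0, "dz": -160, "roll": 0, "hand": 0.65},
])

```text
time: 18.77
ee_pos: [0.3937, -0.1757, 0.2359]
tool_rot: [[-0.001, 0.975, 0.223], [0.002, 0.223, -0.975], [-1.0, -0.0, -0.002]]
force: [0.8, -0.7, 0.4]
grip_width: 0.0555
```

```bash
python3 mv.py; python3 look2.py m 1; python3 - <<'E'
from h import *
for n in("top","scene"):
    im,_=imaging.camera(n); cv2.imwrite(f"pics/m_{n}.png",im[:,:,::-1])
E
```

```text
t 18.77 pos [ 393.7 -175.7  235.9] yaw 12.89 F [ 0.8 -0.7  0.4] w 0.0555
```

View pics/m_s.png

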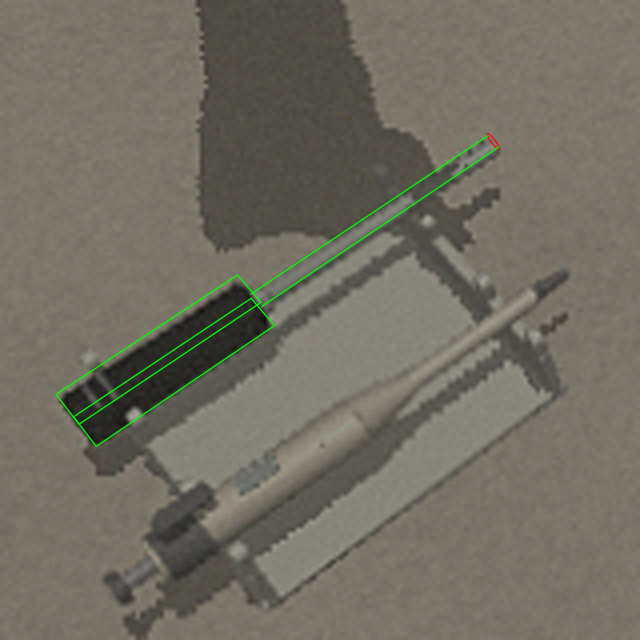

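View pics/m_t.png

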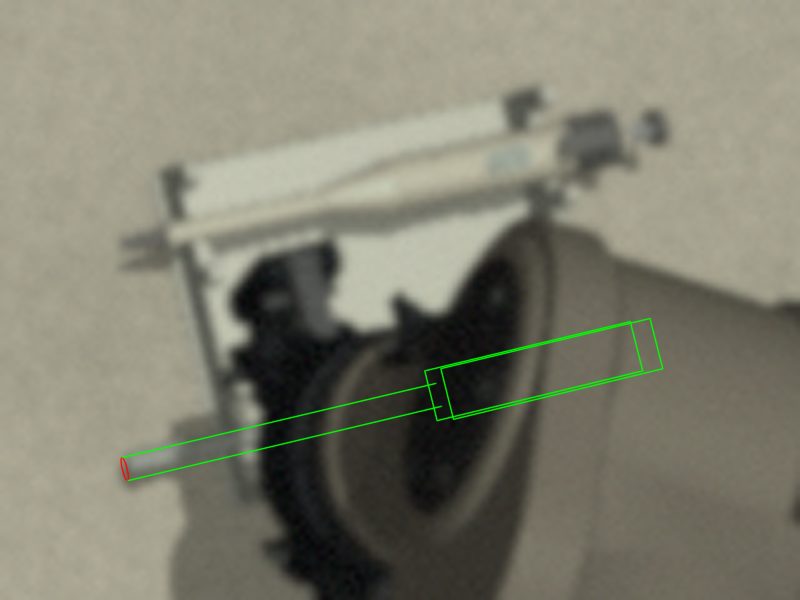

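View pics/m_scene.png

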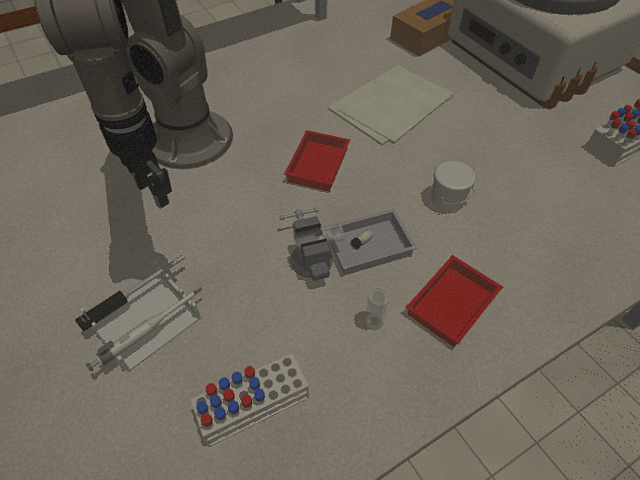

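View pics/m_top.png

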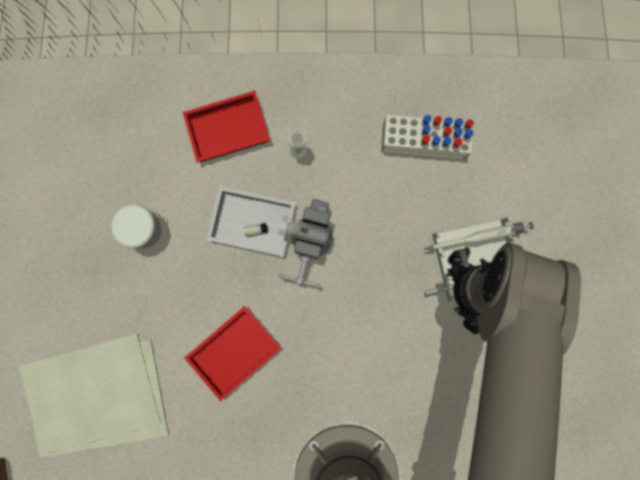

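The rod is back in its notches at its original place, from about (80,320) to (185,260) in the scene view. The vial is in the steel dish at about (362,240), nothing else has moved, and the arm is clear.

```bash
python3 -c "
from h import *
print(manip.finish_job())"
```

```text
the job is handed in; nothing more can be done
None
```

The job is done and handed in. I gripped the rod by its handle and ran it in through the hole in the sleeve's narrow end. It pushed the vial past the lip and out of the mouth into the steel dish. The wrist read about 16 N at one point in the push, then about 0 once the vial was past the lip. I then drew the rod out and laid it back in its own notches on the rest, finishing at about 18.8 s of the 54 s allowed.

- **Vial:** both camera views show it lying in the steel dish.
- **Rod:** the scene view shows it across both end plates, matching its original position to about 1 pixel. The top view was partly blocked by the arm, so there I could only confirm the tip end.
- **Everything else:** the pipette, tube rack, spare sleeve, tub and dish look unmoved in the pictures.
- **Disagreement:** the scene camera sits about 1 pixel (1 to 2 mm) off from the top camera. The rod and the vise showed the same offset, so the fit was not affected.
- **Robot:** at hand-in it was touching nothing, with the gripper at about 0.24 m height.

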